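# Clamp the amplifier module in the service fixture

### The job

The amplifier module already lies in its nest on the service fixture. Push the blue clamp strap round on its stud with the side of a finger until it lies over the module against its stop pin, with the red cam lever still up, then press the cam lever fully down so that the rubber foot holds the module. Leave the module lying in its nest and the things around the fixture where they are; nothing is to be picked up.

Things in the scene. Friction and masses are not known exactly. Their poses are not given: they have to be found in the camera images.
- fixture: Aluminium plate 160 x 200 x 12 mm screwed to the bench (it does not move). Origin: centre of the underside, on the bench. z up. The module's nest is on its -y half, the clamp's stud on its +y half. A steel stop pin, 8 mm across, stands at (-18, 3) mm, its top 70 mm above the bench; low fences and dowels (top 22 mm above the bench) surround the module.
- module: Loose finned aluminium amplifier module, 110 x 76 x 34 mm, about 0.6 kg, lying in the nest with its long side along the fixture's x and its top 46 mm above the bench. Origin: centre of its underside. Its centre is 45 mm to the -y side of the fixture's centre.
- stud (a point): Point on the upright axis about which the clamp (strap and lever together) turns, at the plate's top face, 12 mm above the bench; 30 mm to the +y side of the fixture's centre. The module's centre is 75 mm from this axis.
- swing (a joint): Angle of the clamp about the stud, rad. 0: the strap lies over the module against the stop pin, pointing from the stud along the fixture's -y. It grows as the strap swings away, anticlockwise seen from above (at 1.57 the strap points along the fixture's +x); 2.0 is the other end. Starts between about 1.1 and 1.8. Turns with light friction (0.10 N m) and stays where it is left.
- strap_end (a point): On the centre line of the strap's upper face, 80 mm from the stud axis. The strap is a blue steel bar 28 mm wide (14 mm either side of this line) and 12 mm thick, its upper face 72 mm and its underside 60 mm above the bench; it reaches 92 mm from the stud axis on this side and 39 mm on the other (heel) side. A 15 mm nut and screw end stand 10 mm above it at 75 mm from the axis.
- foot: Round black rubber foot, 18 mm across, under the strap, 75 mm from the stud axis. Origin: centre of its underside, 2.5 mm above the module's top while the lever is up. It comes down in step with the lever, about 4.7 mm when the lever is pressed fully down, giving way like a spring (4 N/mm) on the module.
- cam_pin (a point): Middle of the lever's level hinge pin, on the stud axis, 87.5 mm above the bench.
- lever (a joint): Cam lever angle, rad. 0: released, the lever rises at 0.96 rad (55 degrees) above level, pointing from the stud away from the strap's foot end (in line with the strap, opposite side). 0.96: fully down, lever level. Starts between 0 and 0.15. Stiff friction (0.28 N m, about 3.5 N at the end) keeps it where it is left; it locks by itself when down.
- lever_end (a point): On the middle of the upper face of the red grip, 85 mm along the lever from the hinge pin (6 mm off the lever's centre line). The grip is 20 mm wide, 12 mm thick and ends 96 mm from the pin. With the lever fully down this point is 93.5 mm above the bench.
- solder_reel: Loose reel of grey solder wire with orange flanges, 54 mm across, 46 mm tall, standing by the fixture. Origin: centre of its underside.
- screw_jar: Loose small green glass jar with a steel lid, 52 mm across, 60 mm tall. Origin: centre of its underside.
- oil_bottle: Loose small blue bottle with white cap, 40 mm across, 85 mm tall. Origin: centre of its underside.
- screwdriver: Loose yellow-handled screwdriver, about 160 mm long, lying on the bench to the robot's side of the fixture.
Mind the look-alikes: they are no part of the job. What is meant by the module is not yellow, and is the larger of those in its own colour.

How it is judged:
By the outcome, as a careful person would: the job done as asked, in the order asked, and still so for the second after the job is handed in, with the robot touching nothing.
It also fails if it takes over 50 s, if anything falls off the work surface, if the arm or the gripper's body presses on something with over 40 N, if the wrist force passes 120 N, or if a joint passes its speed limit or range.

### The arm

A 6-joint arm with a two-finger parallel gripper is mounted at the origin on the work surface. World frame = base frame: x ahead of the robot, y to its left, z up, the work surface at z = 0. Lengths are in m, angles in rad, forces in N, time in s.
With the tool pointing down it reaches from about 0.375 to 0.9 m from the base axis. Payload 3.1 kg.
Tool frame: the origin (TCP) lies midway between the tips of the shut fingers; the grasp point (between the pads) lies 19 mm behind it; x points along the fingers, z is the direction in which the jaws open and shut, and the axes are right-handed (so a half turn about x gives the same grasp; the last joint's range is limited). The gripper opens to 85 mm and grips with 20 to 120 N. Pads are 22 mm wide; open, the fingers measure 114 mm over their backs; the gripper's body (76 mm by 85 mm) begins 54 mm behind the grasp point. The pads swing forward as they close: fully open they stand 13 mm farther back than shut.
Start: joints at [1.137, 0.527, 1.433, -0, 1.181, -0.178], TCP at [0.158, 0.605, 0.231] pointing down, gripper open.
Joint ranges: [-3.08, 3.08], [-0.75, 2.2], [0.22, 2.44], [-1.43, 4.57], [0, 2.65], [-2.85, 2.85]. Speed limits (rad/s): [2.79, 2.79, 3.14, 3.14, 3.14, 3.14].

### API

Orientations are given as a unit quaternion [x, y, z, w].
In Python, from station import status, snapshot, camera_params, ticket gives the robot as it stands.
- The arm moves only by the tool arm_command, never from a script. Its argument "series" is a list that holds one entry, the list of rows, each a list of 4 numbers: the shift along the tool's x, y, z in mm, then the turn about the tool's x in rad. A call has 1 to 10 rows; each row shifts and turns the commanded pose from where the row before left it, along the tool's axes as they then stand; what a row does not reach is not made up. A row lasts 1/10 s, in which the tool goes at most 50 mm and 8.59 degrees, less where a joint would pass 70% of its speed; a pose out of reach is approached as far as the arm can. A call is refused whole if a number of a shift passes 50 or a number of a turn 0.15, either way. A call with a gripper value outside its range is refused whole. "jaw" is the opening in per cent of the stroke, from 0 (shut) to 100 (fully open), set as the call begins (left out, the last holds). The fingers move at their own pace and stop on an object; "force" is the grip in N (left out, the last holds). Time passes only in rows, so rows that do not move let the fingers close. It gives the time, the measured TCP pose, the force and the opening at its end, in the units of the state.
- status.sense(): the state, without advancing time (a new reading comes with each control period).
- snapshot(name): name is "scene" or "top"; returns the picture (480x640x3 uint8, red, green, blue); there is no depth.
- camera_params(name): a dict with "fovy" (degrees; the focal length in pixels is half the picture's height over the tangent of half this angle, whatever the lens; pixels are square), "cx", "cy" (the principal point, pixels), "extrinsics" (4x4, takes a point from camera to world coordinates). Camera axes: x right, y down, z forward; pixel columns grow to the right and rows downward; lengths in m; the calibration is good to about 2 mm. A picture is of the moment at which its call begins. camera_params takes no time and is no camera call.
- ticket.sign_off(): hands the job in, once; it reports no verdict.
The state is a dict: "t": time; "q": joint angles; "qd": joint speeds; "tau": joint torques, N m; "tcp_pos": TCP position; "tool_rot": TCP orientation; "force": force on the tool from outside, world axes, zero at the start; "ft_torque": the same for the moment, N m; "finger_gap": opening from 0.0 (shut) to 1.0 (fully open).
Only numpy, scipy, OpenCV 4.12 (cv2) and the standard library are available. Lean on these libraries where they do the work, as an engineer would, in place of code of your own. Each camera call takes 0.05 s, during which the arm holds its last target. There are 200 camera calls.

## Working session

There is one attempt and no reset: what is moved stays moved. The work goes in short steps, Python scripts to look and compute and a tool call to move; the robot and the scene stay as the last step left them, time stands still between calls to the robot, and variables do not carry over. Pictures are saved under pics/ and viewed, about 8 in all and at most 12, crops included, and the job is handed in when it is done.

Besides the shell and the picture viewer there is one more tool, called after "Emit:" in YAML: its name, and indented under it one key for each argument. arm_command: Moves the arm, as the interface text tells. Its arguments: {"type":"object","properties":{"series":{"type":"array"},"jaw":{"type":"number"},"force":{"type":"number"}},"required":["series"]}

```bash
mkdir -p pics; ls; python3 - <<'E'
from station import status, snapshot, camera_params
import cv2
s=status.sense(); print({k:s[k] for k in('t','tcp_pos','tool_rot','force','finger_gap')})
for n in('scene','top'):
    cv2.imwrite(f'pics/{n}0.png',snapshot(n)[:,:,::-1]); print(n,camera_params(n))
E
```

```text
pics
{'t': 0.0, 'tcp_pos': array([0.15780251, 0.60401711, 0.23034781]), 'tool_rot': array([-0.43248981,  0.56037522,  0.43178393,  0.55901236]), 'force': array([-0.31173459, -1.15298211,  0.62044763]), 'finger_gap': 1.0021556552446296}
scene {'fovy': 55.53082366459855, 'cx': 313.69594499758347, 'cy': 241.67876701100923, 'extrinsics': array([[-0.25588601,  0.55374497, -0.79239439,  1.22233917],
       [ 0.96669561,  0.15054645, -0.20696707,  0.1913331 ],
       [ 0.00468519, -0.81896415, -0.57382556,  0.57791609],
       [ 0.        ,  0.        ,  0.        ,  1.        ]])}
top {'fovy': 47.09744970346907, 'cx': 316.2877751638111, 'cy': 232.72798993029556, 'extrinsics': array([[-0.00232097, -0.99749288,  0.07072888,  0.47668931],
       [-0.99998424,  0.00267673,  0.00493557,  0.0276599 ],
       [-0.00511252, -0.07071631, -0.99748337,  1.27363989],
       [ 0.        ,  0.        ,  0.        ,  1.        ]])}
```

View pics/top0.png

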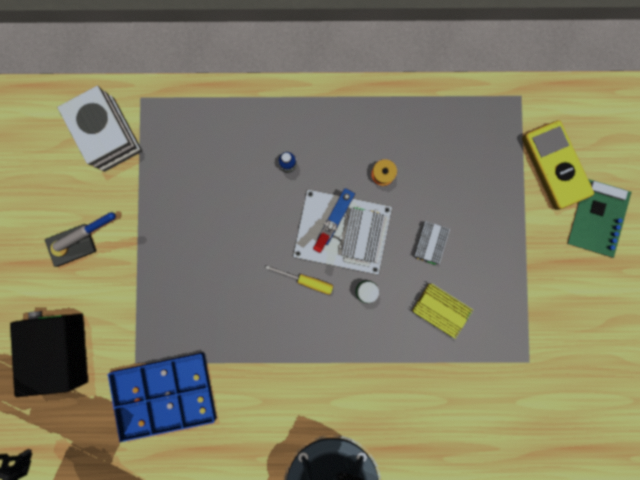

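View pics/scene0.png

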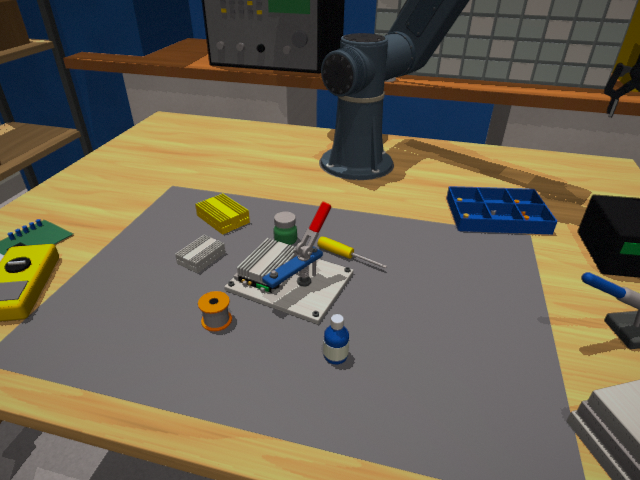

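Top view: the fixture plate is centred at about (343,232). Candidates for the module are the grey finned one in the nest (362,235), a smaller grey one (432,243) and a yellow one (443,310). The one in the nest fits the description: grey, the larger, and on the plate. The strap's foot end is at about (347,194) and the red lever end at about (321,243). Next is a close crop with the plate outline.

```bash
python3 - <<'E'
import cv2
a=cv2.imread('pics/top0.png')[150:310,260:460]; cv2.imwrite('pics/c1.png',cv2.resize(a,None,fx=4,fy=3.75*4/3.75,interpolation=cv2.INTER_CUBIC)[:600])
E
```

```text
(no output)
```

View pics/c1.png

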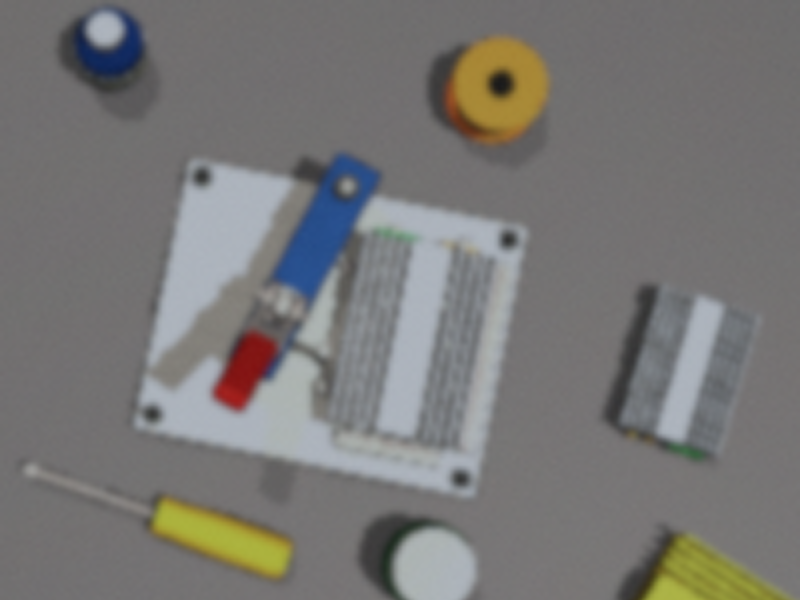

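The crop confirms the module (wide grey, in the nest at crop (412,340)). Plate corners in the crop are (192,158), (527,227), (475,495) and (136,428). The strap nut is at (346,186) and the red grip end at about (232,395).

```bash
cat > h.py <<'E'
import numpy as np
from station import camera_params
from scipy.spatial.transform import Rotation as R
def ray(n,u,v,z):
    p=camera_params(n);f=240/np.tan(np.radians(p['fovy']/2));E=p['extrinsics']
    d=E[:3,:3]@[(u-p['cx'])/f,(v-p['cy'])/f,1];o=E[:3,3];return o+d*(z-o[2])/d[2]
def proj(n,P):
    p=camera_params(n);f=240/np.tan(np.radians(p['fovy']/2));E=p['extrinsics']
    c=(np.atleast_2d(P)-E[:3,3])@E[:3,:3];return np.c_[p['cx']+f*c[:,0]/c[:,2],p['cy']+f*c[:,1]/c[:,2]]
def crop(u,v): return 260+(u+.5)/4-.5,150+(v+.5)/4-.5
E
python3 - <<'E'
from h import *
C=np.array([ray('top',*crop(*c),.012)[:2] for c in[(192,158),(527,227),(475,495),(136,428)]])
# fixture coords: +x up,+y left
F=np.array([(80,100),(80,-100),(-80,-100),(-80,100)])/1000
c=C.mean(0);D=C-c;print('sides',[np.linalg.norm(C[i]-C[i-1]).round(4) for i in range(4)])
yaw=np.arctan2((F[:,0]*D[:,1]-F[:,1]*D[:,0]).sum(),(F*D).sum());print('centre',c,'yaw',yaw)
r=R.from_euler('z',yaw).as_matrix()[:2,:2]
st=c+r@[0,.03];print('stud',st,'pin',c+r@[-.018,.003],'module',c+r@[0,-.045])
nut=ray('top',*crop(346,186),.082)[:2];d=nut-st;print('nut r',np.hypot(*d),'swing',np.arctan2(d[1],d[0])-yaw+np.pi/2)
for nm,uv,z in[('reel',(500,84),.046),('jar',(433,567),.06),('bottle',(105,30),.085),('lever',(232,392),.16)]:
    p=ray('top',*crop(*uv),z)[:2];print(nm,p,r.T@(p-c),np.hypot(*(p-st)))
from station import status
print(R.from_quat(status.sense()['tool_rot']).as_matrix().round(3))
E
```

```text
sides [np.float64(0.1591), np.float64(0.1971), np.float64(0.157), np.float64(0.1974)]
centre [ 0.56946052 -0.02680465] yaw -0.20276022984499228
stud [0.57550173 0.00258078] pin [ 0.55243338 -0.02024138] module [ 0.5603987 -0.0708828]
nut r 0.07387674141202993 swing 1.2918278989690237
reel [ 0.70350087 -0.12045416] [ 0.15015302 -0.06473884] 0.17754260684890255
jar [ 0.43357423 -0.07910831] [-0.12257    -0.07859612] 0.16375751222876833
bottle [0.72682058 0.09963458] [0.12867491 0.15553725] 0.1797688404149019
lever [0.52542772 0.03053446] [-0.05467736  0.04729744] 0.05734819186938501
[[-0.001 -0.967  0.253]
 [-0.002  0.253  0.967]
 [-1.     0.    -0.002]]
```

Fixture: centre (0.569,-0.027), yaw -0.203. Stud: (0.5755,0.0026). Nut radius measures 74 mm against 75 given, and the plate sides come out at 157–159 x 197 mm, so the measurement holds. Swing is about 1.29. I'll shut the gripper and travel high to the outer side of the strap.

Emit:
arm_command:
  series:
    - [[0,-16,-11,0],[0,-32,-23,0],[0,-32,-23,0],[0,-32,-23,0],[0,-32,-23,0],[0,-32,-23,0],[0,-32,-23,0],[0,-32,-23,0],[0,-32,-23,0],[0,-32,-23,0]]
  jaw: 0

```text
t: 1.1
tcp_pos: [0.3977, 0.3143, 0.2312]
tool_rot: [-0.432, 0.56, 0.432, 0.56]
force: [0.4, 0.3, -0.3]
finger_gap: 0.001
```

Emit:
arm_command:
  series:
    - [[0,-35,-25,0],[0,-35,-25,0],[0,-35,-25,0],[0,-35,-25,0],[0,-35,-25,0],[0,-35,-25,0],[0,-35,-25,0],[0,-35,-25,0],[0,-32,-22,0.12],[0,-17,-12,0.106]]

```text
t: 2.1
tcp_pos: [0.6557, 0.0015, 0.2309]
tool_rot: [-0.365, 0.606, 0.363, 0.606]
force: [-0.2, 0.1, -0.1]
finger_gap: -0.001
```

Emit:
arm_command:
  series:
    - [[0,0,0,0],[0,0,0,0]]

```text
t: 2.3
tcp_pos: [0.653, 0.0051, 0.2306]
tool_rot: [-0.366, 0.605, 0.367, 0.604]
force: [-0.6, 0.9, -0.3]
finger_gap: 0.001
```

Emit:
arm_command:
  series:
    - [[20,-9,3,0],[25,0,0,0],[25,0,0,0],[25,0,0,0],[25,0,0,0],[20,0,0,0],[15,0,0,0],[12,0,0,0],[6,0,0,0],[0,0,0,0]]

```text
t: 3.3
tcp_pos: [0.6631, 0.0045, 0.0578]
tool_rot: [-0.366, 0.605, 0.367, 0.604]
force: [-0.7, 0.2, 0.4]
finger_gap: 0.001
```

```bash
python3 - <<'E'
from station import snapshot
import cv2,numpy as np
a=snapshot('scene')[150:370,190:430,::-1];b=snapshot('top')[150:310,260:400,::-1]
a=cv2.resize(a,(436,400));b=cv2.resize(b,(350,400),interpolation=cv2.INTER_CUBIC);cv2.imwrite('pics/p2.png',np.hstack([a,b]))
E
```

```text
(no output)
```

View pics/p2.png

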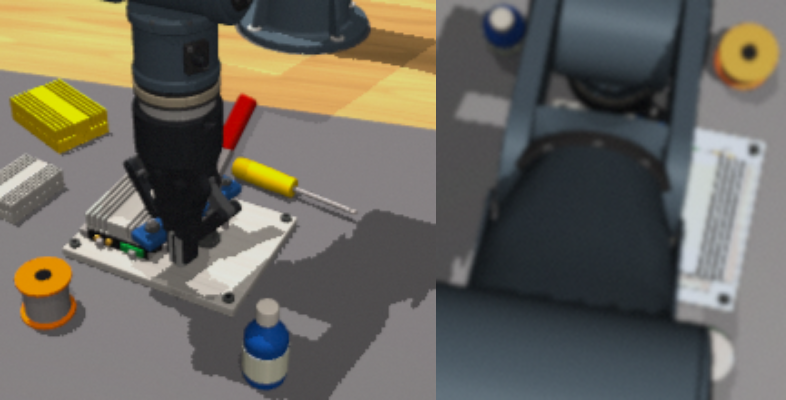

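The scene shows the shut fingers beside the strap on its outer (+swing) side, about 12 mm clear, tips at strap height; the lever is up. Now I push along an arc about the stud, turning with the strap.

Emit:
arm_command:
  series:
    - [[0,0,-6,0],[0,0,-6,0],[0,-1.7,-5.1,0.065],[0,-1.7,-5.1,0.065],[0,-1.7,-5.1,0.065],[0,-1.7,-5.1,0.065],[0,-1.7,-5.1,0.065],[0,-1.7,-5.1,0.065],[0,-1.7,-5.1,0.065],[0,-1.7,-5.1,0.065]]

```text
t: 4.4
tcp_pos: [0.6421, -0.0463, 0.059]
tool_rot: [-0.197, 0.679, 0.197, 0.68]
force: [1.1, 1.6, 1.0]
finger_gap: 0.002
```

```bash
cat >> h.py <<'E'
def strapframe():
    from station import status
    s=status.sense();M=R.from_quat(s['tool_rot']).as_matrix();a=np.arctan2(M[1,2],M[0,2])
    d=s['tcp_pos'][:2]-[.5755,.0026];e=np.array([np.sin(a),-np.cos(a)]);n=np.array([np.cos(a),np.sin(a)])
    print('t',s['t'],'r %.4f n %.4f z %.4f'%(d@e,d@n,s['tcp_pos'][2]),'tool as swing %.3f'%(a+.203),'F',s['force'].round(1),'tilt',M[:2,0].round(3))
E
python3 -c "
from h import *;strapframe()"
```

```text
t 4.4 r 0.0770 n 0.0300 z 0.0590 tool as swing 0.769 F [1.1 1.6 1. ] tilt [0.001 0.   ]
```

Contact made (about 1.5–2 N, as the 0.10 N m friction predicts). Continuing.

Emit:
arm_command:
  series:
    - [[0,-1.7,-5.1,0.065],[0,-1.7,-5.1,0.065],[0,-1.7,-5.1,0.065],[0,-1.7,-5.1,0.065],[0,-1.7,-5.1,0.065],[0,-1.7,-5.1,0.065],[0,-1.7,-5.1,0.065],[0,-1.7,-5.1,0.065],[0,-1.7,-5.1,0.065],[0,0,0,0]]

```text
t: 5.4
tcp_pos: [0.6031, -0.0747, 0.0589]
tool_rot: [0.006, 0.707, -0.006, 0.707]
force: [0.4, -0.3, -0.1]
finger_gap: 0.0
```

```bash
python3 -c "
from h import *;strapframe()"
```

```text
t 5.4 r 0.0769 n 0.0289 z 0.0589 tool as swing 0.186 F [ 0.4 -0.3 -0.1] tilt [ 0.001 -0.   ]
```

Emit:
arm_command:
  series:
    - [[0,-1.7,-5,0.063],[0,-1.7,-5,0.063],[0,-1.7,-5,0.06],[0,0,-1,0],[0,0,-1,0]]

```text
t: 5.9
tcp_pos: [0.5871, -0.0782, 0.0589]
tool_rot: [0.07, 0.703, -0.071, 0.704]
force: [1.7, -1.7, 0.3]
finger_gap: -0.004
```

```bash
python3 -c "
from h import *;strapframe()"
```

```text
t 5.9 r 0.0769 n 0.0274 z 0.0589 tool as swing 0.003 F [ 1.7 -1.7  0.3] tilt [ 0.002 -0.001]
```

Emit:
arm_command:
  series:
    - [[0,0,-1,0],[0,0,-1,0],[0,0,0,0]]

```text
t: 6.2
tcp_pos: [0.5861, -0.0779, 0.0588]
tool_rot: [0.071, 0.702, -0.072, 0.705]
force: [4.2, -2.7, -0.0]
finger_gap: 0.002
```

Emit:
arm_command:
  series:
    - [[0,0,-1.5,0],[0,0,-1.5,0],[0,0,0,0]]

```text
t: 6.5
tcp_pos: [0.5857, -0.0779, 0.0592]
tool_rot: [0.071, 0.7, -0.072, 0.707]
force: [8.4, -3.2, -2.2]
finger_gap: -0.001
```

The strap is on the stop: 3 mm commanded moved it 0.4 mm and the force rose to 9 N. Backing off and rising to look.

Emit:
arm_command:
  series:
    - [[0,0,8,0],[0,0,12,0],[-15,0,5,0],[-30,0,0,0],[-35,0,0,0],[-35,0,0,0],[-30,0,0,0],[-15,0,0,0],[0,0,0,0]]

```text
t: 7.4
tcp_pos: [0.6057, -0.081, 0.2204]
tool_rot: [0.071, 0.703, -0.071, 0.704]
force: [0.2, -0.5, -0.2]
finger_gap: 0.0
```

```bash
python3 - <<'E'
from h import *
strapframe()
from station import snapshot
import cv2
im=snapshot('scene')[:,:,::-1].copy();x0,y0=190,170
a=cv2.resize(im[y0:y0+180,x0:x0+240],None,fx=3.3,fy=3.3,interpolation=cv2.INTER_CUBIC)
# expected marks at swing 0: strap_end, cam pin, lever_end for lever 0
yaw=-.203;er=np.array([np.sin(yaw),-np.cos(yaw),0]);S=np.array([.5755,.0026,0]);Z=np.array([0,0,1])
P=[S+.075*er+.082*Z,S+.0875*Z]
for l in(0,.15):
    f=.96-l;P.append(S-er*(.085*np.cos(f)-.006*np.sin(f))+Z*(.0875+.085*np.sin(f)+.006*np.cos(f)))
for u,v in proj('scene',P): cv2.circle(a,(int((u-x0)*3.3),int((v-y0)*3.3)),3,(255,0,255),-1)
cv2.imwrite('pics/p3.png',a)
E
```

```text
t 7.4 r 0.0758 n 0.0463 z 0.2204 tool as swing 0.002 F [ 0.2 -0.5 -0.2] tilt [ 0.002 -0.   ]
```

View pics/p3.png

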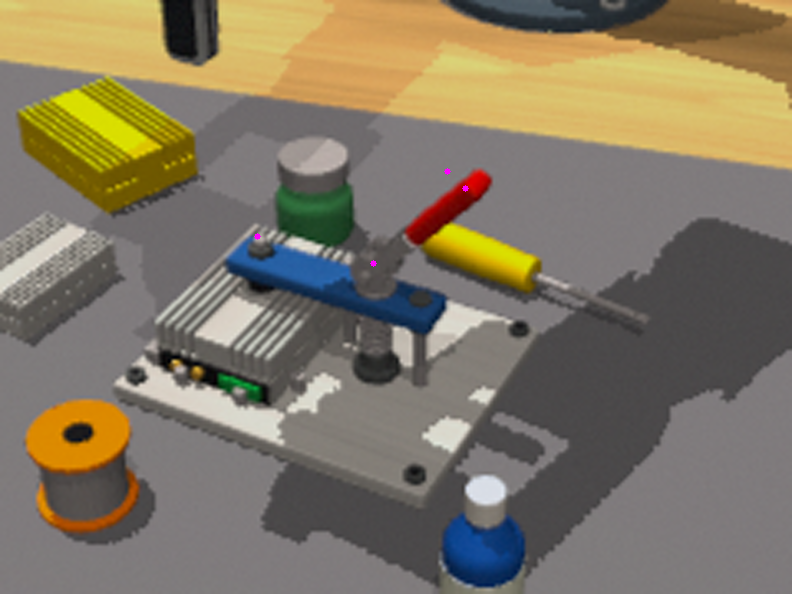

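The strap lies over the module, with the nut at (260,240) on the predicted swing-0 mark. The lever is up at about 0.13, its grip end at (480,180), and the module is in its nest. Now I move above the lever end.

Emit:
arm_command:
  series:
    - [[0,15,-6,0],[0,25,-10,0],[0,30,-10,0],[0,30,-10,0],[0,21,-7,0],[0,10,-3,0],[20,0,0,0],[18,0,0,0],[10,0,0,0],[0,0,0,0]]

```text
t: 8.45
tcp_pos: [0.5851, 0.0562, 0.1679]
tool_rot: [0.071, 0.705, -0.071, 0.702]
force: [-0.5, 0.3, -0.0]
finger_gap: -0.005
```

```bash
python3 -c "
from h import *;strapframe()"
```

```text
t 8.45 r -0.0544 n -0.0014 z 0.1679 tool as swing 0.001 F [-0.5  0.3 -0. ] tilt [-0.006  0.   ]
```

Emit:
arm_command:
  series:
    - [[6,1,1,0],[4,4,0,0],[4,4,0,0],[4,3,0,0],[4,3,0,0],[4,3,0,0],[4,3,0,0],[4,2.5,0,0],[4,2,0,0],[0,0,0,0]]

```text
t: 9.45
tcp_pos: [0.5939, 0.0822, 0.1327]
tool_rot: [0.072, 0.703, -0.071, 0.704]
force: [-0.1, 2.5, 2.3]
finger_gap: 0.0
```

```bash
python3 -c "
from h import *;strapframe()"
```

```text
t 9.45 r -0.0817 n 0.0021 z 0.1327 tool as swing 0.001 F [-0.1  2.5  2.3] tilt [0.003 0.001]
```

Emit:
arm_command:
  series:
    - [[4,1,-1,0],[4,1,-1,0],[4,1,0,0],[4,1,0,0],[4,1,0,0],[4,0.5,0,0],[4,0.5,0,0],[4,0.5,0,0],[4,0,0,0],[2,0,0,0]]

```text
t: 10.45
tcp_pos: [0.592, 0.0878, 0.0937]
tool_rot: [0.071, 0.704, -0.071, 0.703]
force: [1.1, 2.3, 2.7]
finger_gap: -0.003
```

```bash
python3 -c "
from h import *;strapframe()"
```

```text
t 10.45 r -0.0868 n -0.0010 z 0.0937 tool as swing 0.001 F [1.1 2.3 2.7] tilt [-0.001  0.   ]
```

Nearly level. Pressing on until the stop is felt.

Emit:
arm_command:
  series:
    - [[1,0,0,0],[1,0,0,0],[1,0,0,0],[0,0,0,0]]

```text
t: 10.85
tcp_pos: [0.5922, 0.0879, 0.093]
tool_rot: [0.071, 0.703, -0.071, 0.704]
force: [-0.8, 2.1, 12.2]
finger_gap: 0.004
```

Emit:
arm_command:
  series:
    - [[1,0,0,0],[1,0,0,0],[1,0,0,0],[0,0,0,0]]

```text
t: 11.25
tcp_pos: [0.5925, 0.088, 0.0924]
tool_rot: [0.071, 0.703, -0.071, 0.704]
force: [-5.0, 2.8, 26.2]
finger_gap: -0.0
```

It is on its stop: 26 N, tip at 92.4 mm against 93.5 mm nominal. Lifting off and moving aside to check.

Emit:
arm_command:
  series:
    - [[-6,0,0,0],[-15,0,0,0],[-30,0,0,0],[-40,0,0,0],[-40,0,0,0],[-10,30,0,0],[0,40,0,0],[0,40,0,0],[0,40,0,0],[0,40,0,0]]

```text
t: 12.25
tcp_pos: [0.6293, 0.2742, 0.2279]
tool_rot: [0.07, 0.705, -0.072, 0.702]
force: [0.3, 0.1, 0.2]
finger_gap: -0.003
```

Emit:
arm_command:
  series:
    - [[0,40,0,0],[0,40,0,0],[0,40,0,0],[0,20,0,0],[0,0,0,0],[0,0,0,0]]

```text
t: 12.85
tcp_pos: [0.6574, 0.4099, 0.2275]
tool_rot: [0.07, 0.705, -0.072, 0.702]
force: [-0.2, -0.1, -0.2]
finger_gap: -0.0
```

```bash
python3 - <<'E'
from h import *
strapframe()
from station import snapshot
import cv2
im=snapshot('scene')[:,:,::-1].copy();x0,y0=190,170;k=1.7*1.0
yaw=-.203;er=np.array([np.sin(yaw),-np.cos(yaw),0]);S=np.array([.5755,.0026,0]);Z=np.array([0,0,1])
P=[S+.075*er+.082*Z,S-.085*er+.0935*Z]
a=cv2.resize(im[y0:y0+180,x0:x0+240],None,fx=2.2,fy=2.2,interpolation=cv2.INTER_CUBIC)
for u,v in proj('scene',P): cv2.circle(a,(int((u-x0)*2.2),int((v-y0)*2.2)),2,(255,0,255),-1)
t=snapshot('top')[150:310,270:395,::-1];t=cv2.resize(t,(270,396))
for u,v in proj('top',P): print(u,v)
cv2.imwrite('pics/p4.png',np.hstack([a,t[:a.shape[0]]]))
E
```

```text
t 12.85 r -0.4155 n -0.0012 z 0.2275 tool as swing 0.002 F [-0.2 -0.1 -0.2] tilt [-0.003 -0.003]
364.4423326825009 232.96984900241983
291.93682555082063 217.84424556257116
```

View pics/p4.png

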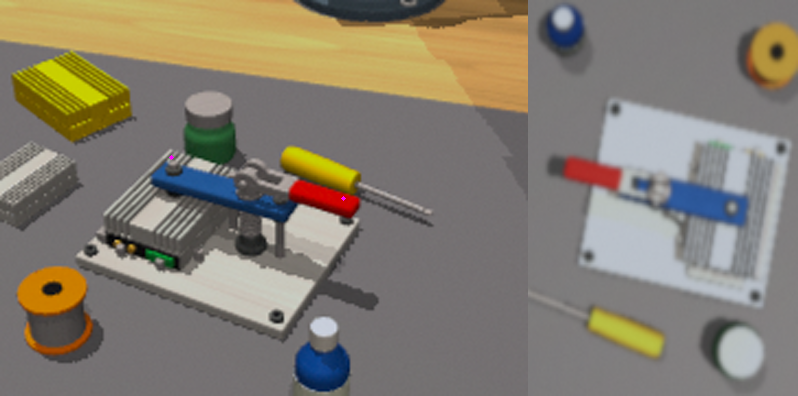

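The strap lies over the module with its nut on the predicted mark at (172,158). The red lever is level, with its end on the "fully down" mark at (343,199). The module and the loose things look unmoved, and the arm is clear.

```bash
python3 -c "
from station import ticket;print(ticket.sign_off())"
```

```text
the job is handed in; nothing more can be done
None
```

The job is done and handed in at about 13 s of the 50 s allowed; sign-off reports no verdict.

- **Strap:** I pushed it round from a swing of about 1.29 rad with the back of the shut fingers. At the stop pin the force rose to 9 N and the strap stopped moving. A picture then showed it over the module with the lever still up.
- **Lever:** I pressed it down along its arc until it met its stop, at 26 N. The tip read 92.4 mm against a nominal 93.5 mm, which I put down to calibration error and slight give under load.
- **Last pictures:** The strap nut and lever end sat on their predicted swing-0 and fully-down marks. The module was in its nest, the things around the fixture looked unmoved, and the robot was touching nothing.
- **Checks:** None failed. The only differences were the 1.1 mm in lever height and plate sides measuring 1–3 mm short. The foot's grip on the module was not measured directly; I inferred it from the lever being fully down.

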